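# Unload the slide cassette from the scanner

## Task

On the bookshop desk stands a slide scanner. Wind its handwheel clockwise, regrasping as often as needed, until the wheel's pointer lines up with the index wedge on the deck; this draws the feed tongue off the cassette's foot. Then pinch the cassette's two side catches fully in, lift the cassette straight out, and finish while still holding it by the pinched catches, upright and with its underside at least 80 mm above the scanner's deck, leaving the wheel as set and the books, loupe and mug alone.

Things in the scene. Friction and masses are not known exactly. Their poses are not given: they have to be found in the camera images.
- scanner: Grey box fixed to the desk, 210 (x) by 330 mm (y), flat deck 45 mm up. Origin: centre of underside; x away from the robot at yaw 0. Cassette dock at x -20, y -85 mm, wheel axis at x -15, y +90. Beside the cassette (29.5 to 46 mm off its centre plane) a rail 20 mm high each side; other dock blocks 10 mm high. Feeder housing 34 mm high from 82 mm beyond the cassette's centre (+x).
- handwheel (a joint): Handwheel angle in rad, growing clockwise seen from above; starts at 0 to 0.6, stops at 0 and 3.4. At 2.9 the pointer lines up with the index wedge: set it there (within about 12 degrees, 0.2 rad). 0.08 N m of friction; it stays where left. Drives the feed tongue 8 mm per rad, which leaves the cassette's foot only at about 2.25 rad.
- wheel_centre (a point): Centre of the handwheel's rim, on its vertical axis, 40.5 mm above the deck. The wheel is a level round aluminium disc, 67 mm in diameter, rim 13 mm thick, on a pillar (32 mm diameter up to 14 mm above the deck, then 16 mm). It can be gripped across its diameter from above at any yaw; 34 mm under the rim are free, but for the 12 mm high index wedge.
- pointer_tip (a point): Outer end of the black bar (26 by 5 mm) lying radially on the wheel's top; it turns with the wheel.
- index (a point): Inner end, on top, of the black index wedge on the deck (22 mm long, 6 mm wide, 12 mm high, pointing at the wheel's axis from its +x side in the scanner's frame, 39 mm from the axis). The pointer must point at it.
- tongue_tip (a point): Top of the tip of the steel feed tongue (18 mm wide, 8 mm thick, 15 mm above the deck), which slides along the scanner's +x as the wheel is wound. At the start it lies over the cassette's foot and holds that end down: wind it clear before lifting.
- cassette: Black slide cassette docked on the deck, 0.2 to 0.4 kg: 90 (x) by 32 (y) by 66 mm high, white slide mounts at the top, a foot 20 mm square and 12 mm high at its +x end. Origin: centre of its underside, 45 mm above the desk when docked; axes as the scanner's. Docked it has 1 mm play sideways, 1.5 mm lengthwise; barbs on its side catches hook under the dock's rails.
- catch_left (a joint): Travel of the catch on the cassette's +y side, in m: 0 out (locked), 0.006 fully in. Its barb clears the rail from about 0.0045 on; spring 2.4 N when out, 6 N when fully in, so each finger needs more than 6 N (15 to 30 N is good).
- catch_right (a joint): The same for the catch on the cassette's -y side.
- catch_left_pad (a point): Centre of the outer face of the +y catch's ribbed grey finger plate: 22 mm wide (x), 26 mm tall (36 to 62 mm above the cassette's underside), 29 mm from the cassette's centre plane when out. The two plates measure 58 mm over their faces when out, 46 mm when fully in. Reach them from above on both sides; keep fingertips over 22 mm above the deck, for the rails.
- catch_right_pad (a point): The same for the -y catch.
- book_thick: Bystander, leave alone: sleeved book 130 x 180 x 32 mm. Origin: centre of its underside.
- book_thin: Bystander, leave alone: sleeved book 120 x 170 x 16 mm. Origin: centre of its underside.
- loupe: Bystander, leave alone: black loupe 42 mm in diameter, 34 mm high. Origin: centre of its underside.
- mug: Bystander, leave alone: white mug 76 mm in diameter, 88 mm high. Origin: centre of its underside.
Things that resemble listed ones, but are neither listed nor needed, are in the scene too. Leave any blue or orange look-alike of the cassette alone.

How it is judged (in metres and radians):
On the way, in this order (a step that is already met when the one before it is completed fails the run):
1. the handwheel's pointer stands at the index (2.9 rad within 0.22) with the cassette still docked (value of joint handwheel between 2.68 and 3.12 rad and z of cassette in the frame of scanner below 0.049 m), for 0.2 s.
2. both side catches are pinched in (more than 4.5 mm) with the cassette still docked (value of joint each of catch_left, catch_right above 0.0045 m and z of cassette in the frame of scanner below 0.049 m), for 0.1 s.
At the end, for the whole second after the job is handed in: The cassette is held still in the fingers by its two catches, both pinched in more than 4.5 mm, upright within 17 degrees, its underside at least 75 mm above the scanner's deck, touching neither the scanner nor any bystander; the handwheel stands at 2.9 rad within 0.22; no bystander has moved 30 mm (z of cassette in the frame of scanner above 0.12 m and angle between cassette's own z axis and vertical below 0.3 rad and value of joint each of catch_left, catch_right above 0.0045 m and contact force between cassette and the fingers above 5 N and contact force between cassette and scanner below 0.1 N and contact force between cassette and book_thick below 0.1 N and contact force between cassette and book_thin below 0.1 N and contact force between cassette and loupe below 0.1 N and contact force between cassette and mug below 0.1 N and linear speed of cassette below 0.03 m/s and value of joint handwheel between 2.68 and 3.12 rad and distance of each of book_thick, book_thin, loupe, mug from where it was at the start of the episode below 0.03 m); the arm keeps its last pose, push and grip.
It fails at once if a book, the loupe or the mug is shoved more than 30 mm or tipped (distance of any of book_thick, book_thin, loupe, mug from where it was at the start of the episode above 0.03 m or angle between any of book_thick, book_thin, loupe, mug's own z axis and vertical above 0.3 rad).
It also fails if it takes over 61 s, if anything falls off the work surface, if the arm or the gripper's body presses on something with over 40 N, if the wrist force passes 120 N, or if a joint passes its speed limit or range.

## Robot

A 7-joint arm with a two-finger parallel gripper is mounted at the origin on the work surface. World frame = base frame: x ahead of the robot, y to its left, z up, the work surface at z = 0. Lengths are in mm, angles in rad, forces in N, time in s.
With the tool pointing down it reaches from about 425 to 925 mm from the base axis. Payload 6.8 kg.
Tool frame: the origin (TCP) lies midway between the tips of the shut fingers; the grasp point (between the pads) lies 19 mm behind it; z points along the fingers, y is the direction in which the jaws open and shut (so a half turn about z gives the same grasp; the last joint's range is limited). The gripper opens to 85 mm and grips with 20 to 120 N. Pads are 22 mm wide; open, the fingers measure 114 mm over their backs; the gripper's body (76 mm by 85 mm) begins 54 mm behind the grasp point. The pads swing forward as they close: fully open they stand 13 mm farther back than shut.
Start: joints at [-1.31, 0.477, 0.022, 1.555, -0.011, 1.109, -0.083], TCP at [243.332, 629.632, 231.308] pointing down, gripper open.
Joint ranges: [-2.96, 2.96], [-0.34, 2.1], [-1.41, 1.46], [0.24, 2.44], [-1.37, 4.51], [0.17, 1.92], [-2.96, 2.96]. Speed limits (rad/s): [2.39, 2.39, 3.14, 3.14, 3.14, 3.14, 3.14].

## Interface

Orientations are given as a 3x3 rotation matrix whose columns are the frame's x, y, z axes.
In Python, from rig import env gives the robot as it stands. The module is installed in compiled form; this text tells all that it offers.
- The arm moves only by the shell command python3 -m jog 'ROWS' [OPENING]. ROWS is JSON, one flat list of numbers, 6 for each row, row after row: the shift along the tool's x, y, z in m, then the turn, a rotation vector about the tool's x, y, z in rad. In form: [dx, dy, dz, ax, ay, az, dx, dy, dz, ax, ay, az, ...]. A call has exactly 10 rows; each row is the pose to reach, as a shift and turn from the pose commanded when the call began, along the tool's axes at that moment; what a row does not reach only later rows make up. A row lasts 1/10 s, in which the tool goes at most 50 mm and 8.59 degrees, less where a joint would pass 70% of its speed; a pose out of reach is approached as far as the arm can. A call with a gripper value outside its range is refused whole. OPENING is the opening in per cent of the stroke, from 0 (shut) to 100 (fully open), set as the call begins (- or left out, the last holds). The fingers move at their own pace and stop on an object; the grip force is fixed at half the most. Time passes only in rows, so rows that repeat a pose let the fingers close, or fill a call up. It gives the time, the measured TCP pose, the force and the opening at its end, in the units of the state.
- env.state(): the state, without advancing time (a new reading comes with each control period).
- env.capture(name): name is "scene" or "top"; returns a dict with "image" (480x640x3 uint8, red, green, blue), "z_map" (480x640 float32, mm along the optical axis (not along the pixel's ray), 0 where there is no reading), "fx", "fy", "cx", "cy" (pixels), "dist" ([k1, k2, p1, p2, k3] as OpenCV has them; the pictures are not rectified), "world_to_cam" (4x4, takes a point from world to camera coordinates). Camera axes: x right, y down, z forward; pixel columns grow to the right and rows downward; lengths in mm; the calibration is good to about 2 mm. A picture is of the moment at which its call begins.
- env.close_job(): hands the job in, once; it reports no verdict.
The state is a dict: "t": time; "q": joint angles; "qd": joint speeds; "joint_torque": joint torques, N m; "tool_pos": TCP position; "eef_rot": TCP orientation; "contact_force": force on the tool from outside, world axes, zero at the start; "moment": the same for the moment, N m; "gripper_width": finger opening in mm.
Only numpy, scipy, OpenCV 4.12 (cv2) and the standard library are available. Lean on these libraries where they do the work, as an engineer would, in place of code of your own. Each camera call takes 0.05 s, during which the arm holds its last target.

## Working session

There is one attempt and no reset: what is moved stays moved. The work goes in short steps, Python scripts to look and compute and a shell command to move; the robot and the scene stay as the last step left them, time stands still between calls to the robot, and variables do not carry over. Pictures are saved under pics/ and viewed, and the job is handed in when it is done.

```bash
mkdir -p pics; cat > h.py <<'E'
import numpy as np, cv2
from rig import env
def cap(n,f):
    c=env.capture(n); cv2.imwrite('pics/'+f,c['image'][:,:,::-1]); np.savez('pics/'+f+'.npz',**c); return c
def ray(c,uv):
    K=np.array([[c['fx'],0,c['cx']],[0,c['fy'],c['cy']],[0,0,1.]]);
    n=cv2.undistortPoints(np.array(uv,float).reshape(-1,1,2),K,np.array(c['dist'],float)).reshape(-1,2)
    T=np.linalg.inv(c['world_to_cam']); d=np.c_[n,np.ones(len(n))]@T[:3,:3].T
    return T[:3,3],d
def plane(c,uv,z):
    o,d=ray(c,uv); return o+d*((z-o[2])/d[:,2])[:,None]
def depth(c,uv):
    o,d=ray(c,uv); z=np.array([c['z_map'][int(round(v)),int(round(u))] for u,v in uv]); return o+d*z[:,None]
def proj(c,P):
    K=np.array([[c['fx'],0,c['cx']],[0,c['fy'],c['cy']],[0,0,1.]]);T=c['world_to_cam']
    r,_=cv2.Rodrigues(T[:3,:3]); return cv2.projectPoints(np.array(P,float).reshape(-1,3),r,T[:3,3],K,np.array(c['dist'],float))[0].reshape(-1,2)
E
python3 - <<'E'
from h import *
s=env.state(); print({k:np.round(v,3).tolist() for k,v in s.items()})
for n in('scene','top'):
    c=cap(n,n+'0.png'); print(np.round(c['world_to_cam'],3).tolist(),c['fx'],c['cx'],c['cy'],c['dist'])
E
```

```text
{'t': 0.0, 'q': [-1.31, 0.478, 0.022, 1.556, -0.012, 1.109, -0.083], 'qd': [-0.0, -0.002, -0.001, -0.001, -0.0, 0.003, 0.0], 'joint_torque': [-0.0, -59.645, 1.608, -28.12, 0.013, 0.009, 0.0], 'tool_pos': [243.141, 629.054, 230.333], 'eef_rot': [[-0.933, 0.36, -0.001], [0.36, 0.933, -0.002], [-0.0, -0.002, -1.0]], 'contact_force': [-0.06, 0.582, 0.424], 'moment': [0.012, 0.036, 0.007], 'gripper_width': 85.503}
[[0.342, 0.94, 0.003, -228.11], [0.705, -0.255, -0.661, -246.859], [-0.621, 0.229, -0.75, 1608.924], [0.0, 0.0, 0.0, 1.0]] 582.7255280206947 325.73102426871856 239.19908082075816 [-0.13978439  0.          0.          0.          0.        ]
[[-0.025, -0.999, -0.021, 95.47], [-0.997, 0.027, -0.079, 481.66], [0.079, 0.019, -0.997, 1444.591], [0.0, 0.0, 0.0, 1.0]] 574.7160003891871 322.71530951208484 238.6805334217832 [-0.13975703  0.          0.          0.          0.        ]
```

View pics/scene0.png

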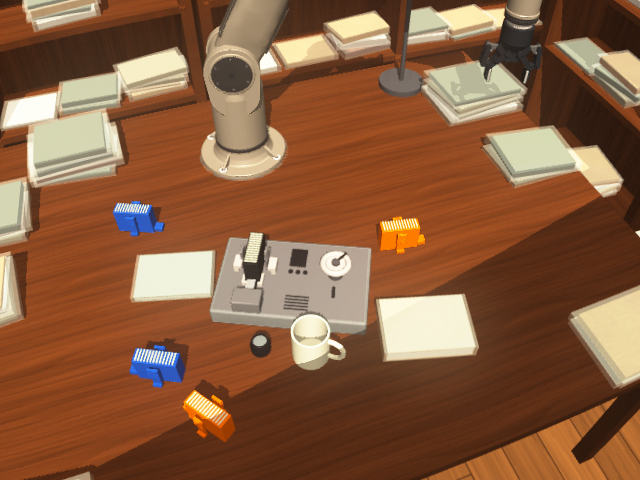

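View pics/top0.png

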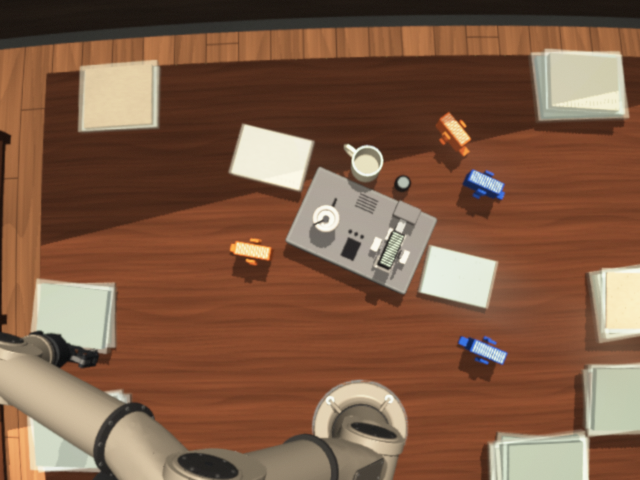

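Top view: scanner corners near (321,168), (436,217), (405,294), (287,241); wheel at (325,218), cassette at (391,248). I'll zoom in on both views.

```bash
python3 - <<'E'
from h import *
t=cv2.imread('pics/top0.png'); s=cv2.imread('pics/scene0.png')
cv2.imwrite('pics/topz.png',cv2.resize(t[155:305,275:450],None,fx=4,fy=4,interpolation=cv2.INTER_CUBIC))
cv2.imwrite('pics/scz.png',cv2.resize(s[220:340,200:390],None,fx=4,fy=4,interpolation=cv2.INTER_CUBIC))
E
```

```text
(no output)
```

View pics/topz.png

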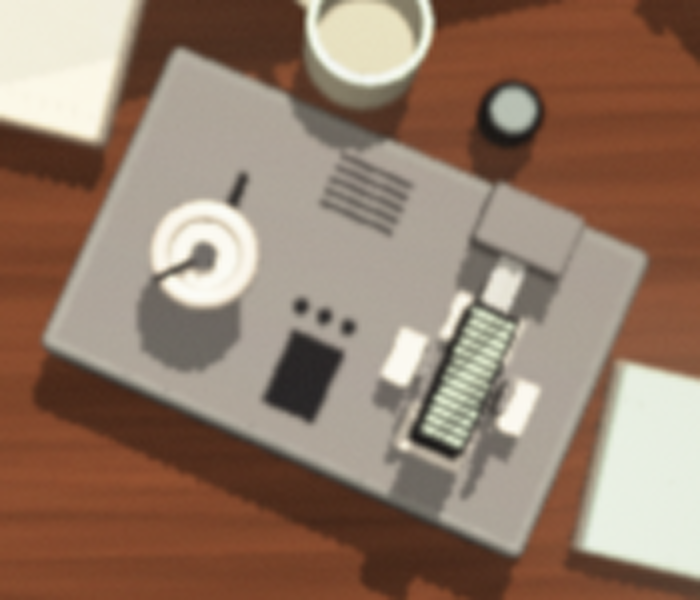

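View pics/scz.png

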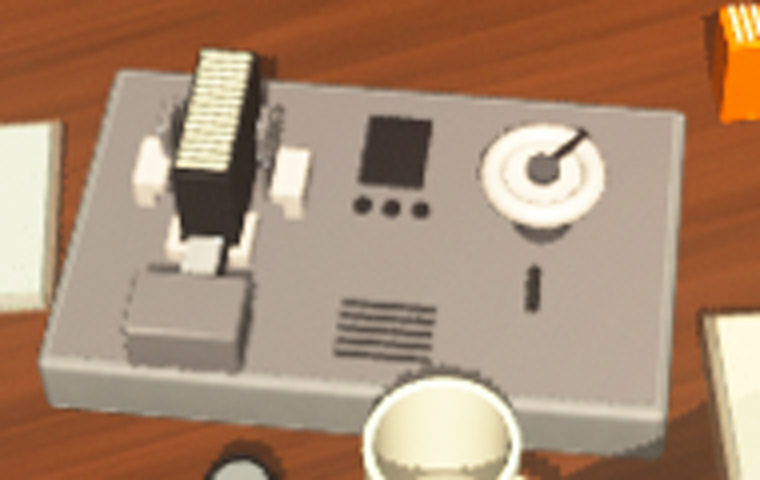

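```bash
cat > m.py <<'E'
from h import *
T=dict(np.load('pics/top0.png.npz')); S=dict(np.load('pics/scene0.png.npz'))
def Z(x,y): return (275+(x-1.5)/4,155+(y-1.5)/4)
def ZS(x,y): return (200+(x-1.5)/4,220+(y-1.5)/4)
def tri(a,b):
    o1,d1=ray(T,[a]);o2,d2=ray(S,[b]);d1=d1[0];d2=d2[0]
    A=np.c_[d1,-d2];t=np.linalg.lstsq(A,o2-o1,rcond=None)[0]
    p,q=o1+t[0]*d1,o2+t[1]*d2; return (p+q)/2,np.linalg.norm(p-q)
def wheel(c,roi):
    hsv=cv2.cvtColor(c['image'],cv2.COLOR_RGB2HSV); m=((hsv[...,2]>200)&(hsv[...,1]<60)).astype(np.uint8)
    x0,y0,x1,y1=roi; mm=np.zeros_like(m); mm[y0:y1,x0:x1]=m[y0:y1,x0:x1]
    cs,_=cv2.findContours(mm,cv2.RETR_EXTERNAL,cv2.CHAIN_APPROX_NONE); k=max(cs,key=cv2.contourArea)
    return cv2.fitEllipse(cv2.convexHull(k))
E
python3 - <<'E'
from m import *
wt=wheel(T,(308,200,345,236)); ws=wheel(S,(315,245,355,285)); print(wt,ws)
print('wheel tri',tri(wt[0],ws[0]))
cs=plane(T,[Z(178,47),Z(648,256),Z(520,556),Z(44,344)],45); print('corners',cs[:,:2].round(1)); 
r=cv2.minAreaRect(cs[:,:2].astype(np.float32)); print(r)
for n,a,b in [('cornA',Z(178,47),ZS(662,428-19)),('hub',Z(203,256),ZS(543,168)),('ptr',Z(155,280),ZS(583,133)),('idx out',Z(243,173),ZS(533,312)),('idx in',Z(235,202),ZS(535,265)),('cass nearL',Z(413,440),ZS(203,50)),('cass nearR',Z(460,455),ZS(258,55)),('cass farL',Z(476,304),ZS(180,165)),('cass farR',Z(518,318),ZS(240,170)),('cornNL',Z(44,344),ZS(684,114)),('cornNR',Z(520,556),ZS(118,72))]:
    p,e=tri(a,b); print(n,p.round(1),round(e,1))
print('depth deck',depth(T,[Z(250,330),Z(270,130),Z(600,300)]).round(1).tolist())
print('depth wheel,cass',depth(T,[Z(175,240),Z(230,270),Z(465,380)]).round(1).tolist())
E
```

```text
((325.64764404296875, 217.70834350585938), (26.19268226623535, 27.029998779296875), 88.92466735839844) ((335.46533203125, 263.39239501953125), (25.5423641204834, 30.701818466186523), 90.97722625732422)
wheel tri (array([529.51990224,  72.4080675 ,  86.40151892]), np.float64(1.8008999763076492))
corners [[ 666.1   87. ]
 [ 524.9 -205.3]
 [ 339.4 -117.9]
 [ 479.6  175.7]]
((502.7537841796875, -15.451004028320312), (325.6545715332031, 206.52609252929688), 64.47683715820312)
cornA [665.   86.2  49.1] 1.5
hub [527.   73.1  89.1] 1.8
ptr [512.8 102.   90.3] 3.1
idx out [583.8  47.   45.8] 2.1
idx in [564.1  53.8  59. ] 0.6
cass nearL [407.8 -63.4 110.3] 30.6
cass nearR [405.8 -63.2 103.5] 28.4
cass farL [488.1 -99.8 119.2] 24.3
cass farR [486.8 -97.7 112.6] 32.7
cornNL [480.  176.1  40.2] 0.1
cornNR [ 339.3 -118.5   39.9] 0.1
depth deck [[484.8, 46.3, 46.5], [611.8, 30.2, 41.5], [497.7, -173.4, 47.6]]
depth wheel,cass [[537.9, 90.8, 86.4], [519.0, 57.8, 82.2], [446.1, -80.4, 113.7]]
```

```bash
cat >> h.py <<'E'
def go(target):
    s=env.state(); R=np.array(s['eef_rot']); p=np.array(s['tool_pos'])
    print('t',s['t'],'pos',p.round(1),'jawyaw',np.degrees(np.arctan2(R[1,1],R[0,1])).round(2),'tilt',R[:,2].round(4),'q',np.round(s['q'],2),'F',np.round(s['contact_force'],1),'w',s['gripper_width'])
    print('delta tool m',((np.array(target)-p)@R/1000).round(4))
E
python3 - <<'E'
from m import *
for n,a,b in [('cass nearL',Z(413,440),ZS(258,55)),('cass nearR',Z(460,455),ZS(203,50)),('cass farL',Z(476,304),ZS(240,170)),('cass farR',Z(518,318),ZS(180,165)),('mug',Z(370,40),ZS(443,430))]:
    p,e=tri(a,b); print(n,p.round(1),round(e,1))
q=plane(T,[Z(413,436),Z(462,455),Z(520,322),Z(474,304)],111); print(q.round(1),q.mean(0))
# slides mask
for c,roi,nm in ((T,(372,225,415,275),'T'),(S,(240,228,266,265),'S')):
    h=cv2.cvtColor(c['image'],cv2.COLOR_RGB2HSV); x0,y0,x1,y1=roi; print(nm)
go([528.5,72.3,180])
E
```

```text
cass nearL [411.4 -49.5 103.8] 0.9
cass nearR [401.5 -77.1 108. ] 1.4
cass farL [492.2 -85.4 113.2] 6.4
cass farR [ 482.2 -112.   116.8] 1.8
mug [659.5 -31.1  83.6] 2.7
[[ 413.7  -48.6  111. ]
 [ 401.6  -77.4  111. ]
 [ 480.  -114.7  111. ]
 [ 491.6  -87.6  111. ]] [446.71555456 -82.06252784 111.        ]
T
S
t 0.1 pos [243.1 629.1 230.4] jawyaw 68.87 tilt [-5.0e-04 -1.6e-03 -1.0e+00] q [-1.31  0.48  0.02  1.56 -0.01  1.11 -0.08] F [-0.1 -0.8 -0.2] w 85.71008731933955
delta tool m [-0.4669 -0.4164  0.0511]
```

```bash
python3 -m jog '[-0.047,-0.042,0,0,0,0,-0.079,-0.071,0,0,0,0,-0.112,-0.1,0,0,0,0,-0.145,-0.129,0,0,0,0,-0.178,-0.159,0,0,0,0,-0.21,-0.188,0.01,0,0,0,-0.243,-0.217,0.02,0,0,0,-0.275,-0.246,0.03,0,0,0,-0.308,-0.275,0.04,0,0,0,-0.34,-0.304,0.05,0,0,0]' 100; python3 -c "
from h import *
go([528.5,72.3,130])"
```

```text
t: 1.1
tool_pos: [451.3, 221.7, 180.9]
eef_rot: [[-0.933, 0.36, -0.0], [0.36, 0.933, -0.0], [0.0, -0.0, -1.0]]
contact_force: [0.7, 0.7, 1.0]
gripper_width: 85.2
t 1.1 pos [451.3 221.7 180.9] jawyaw 68.87 tilt [-1.e-04 -0.e+00 -1.e+00] q [-0.74  0.25  0.18  2.02 -0.06  0.87  0.68] F [0.7 0.7 1. ] w 85.16738924762545
delta tool m [-0.1259 -0.1115  0.0509]
```

```bash
python3 -m jog '[-0.03,-0.027,0,0,0,0,-0.062,-0.055,0,0,0,0,-0.094,-0.084,0,0,0,0,-0.126,-0.1115,0.01,0,0,0,-0.126,-0.1115,0.03,0,0,0,-0.126,-0.1115,0.051,0,0,0,-0.126,-0.1115,0.051,0,0,0,-0.126,-0.1115,0.051,0,0,0,-0.126,-0.1115,0.051,0,0,0,-0.126,-0.1115,0.051,0,0,0]'; python3 -c "
from h import *
go([528.5,72.3,57])
cap('scene','s1.png');cap('top','t1.png')
a=cv2.imread('pics/s1.png')[180:340,200:400]; cv2.imwrite('pics/s1z.png',cv2.resize(a,None,fx=3.5,fy=3.5))
a=cv2.imread('pics/t1.png')[155:305,275:450]; cv2.imwrite('pics/t1z.png',cv2.resize(a,None,fx=3.5,fy=3.5))"
```

```text
t: 2.1
tool_pos: [528.8, 74.5, 131.3]
eef_rot: [[-0.933, 0.36, 0.002], [0.36, 0.933, 0.001], [-0.001, 0.001, -1.0]]
contact_force: [0.0, 0.7, 0.3]
gripper_width: 85.5
t 2.1 pos [528.8  74.5 131.3] jawyaw 68.9 tilt [ 1.7e-03  6.0e-04 -1.0e+00] q [-0.46  0.38  0.25  2.   -0.13  0.78  1.07] F [0.  0.7 0.3] w 85.48119939180485
delta tool m [-0.0004 -0.0023  0.0743]
```

View pics/s1z.png

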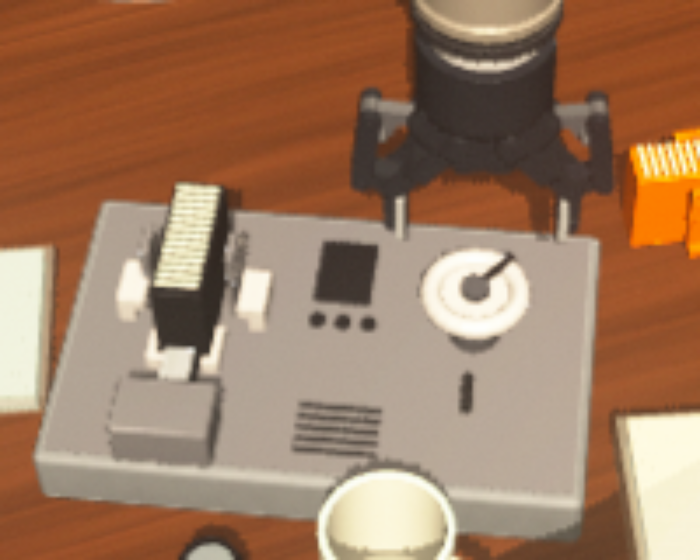

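View pics/t1z.png

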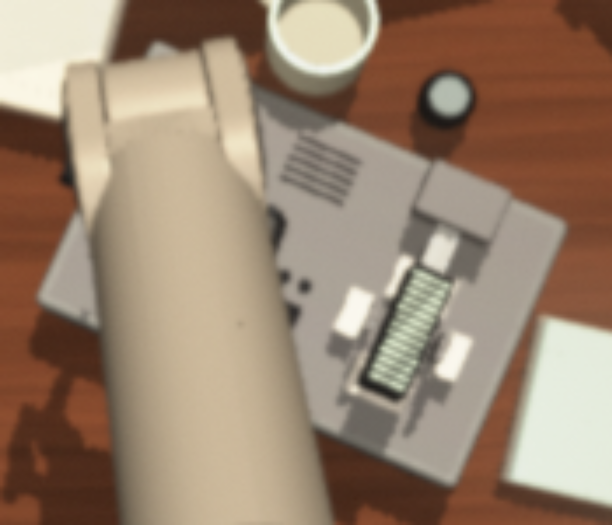

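```bash
python3 -c "
from m import *
for z in (131,138,144,150): print(z,proj(S,[[528.6,74.5,z],[528.6+15.3,74.5+39.6,z],[528.6-15.3,74.5-39.6,z]]).round(1).tolist())
print(proj(S,[[528.5,72.3,92]]))"
```

```text
131 [[337.0, 249.1], [357.7, 249.5], [316.4, 248.8]]
138 [[337.1, 246.9], [357.8, 247.3], [316.4, 246.6]]
144 [[337.1, 245.0], [357.9, 245.3], [316.4, 244.7]]
150 [[337.2, 243.1], [358.1, 243.4], [316.3, 242.7]]
[[335.71504686 261.35788933]]
```

```bash
python3 -m jog '[0,-0.0023,0.02,0,0,0,0,-0.0023,0.045,0,0,0,0,-0.0023,0.06,0,0,0,0,-0.0023,0.069,0,0,0,0,-0.0023,0.069,0,0,0,0,-0.0023,0.069,0,0,0,0,-0.0023,0.069,0,0,0,0,-0.0023,0.069,0,0,0,0,-0.0023,0.069,0,0,0,0,-0.0023,0.069,0,0,0]' 100; python3 -m jog '[0,0,0,0,0,0,0,0,0,0,0,0,0,0,0,0,0,0,0,0,0,0,0,0,0,0,0,0,0,0,0,0,0,0,0,0,0,0,0,0,0,0,0,0,0,0,0,0,0,0,0,0,0,0,0,0,0,0,0,0]' 0; python3 -c "
from h import *
go([528.5,72.3,62])
cap('scene','s2.png')
a=cv2.imread('pics/s2.png')[200:320,260:400]; cv2.imwrite('pics/s2z.png',cv2.resize(a,None,fx=5,fy=5))"
```

```text
t: 3.2
tool_pos: [527.5, 72.0, 61.6]
eef_rot: [[-0.933, 0.36, 0.0], [0.36, 0.933, 0.0], [-0.0, 0.0, -1.0]]
contact_force: [-0.4, 0.4, -0.0]
gripper_width: 85.1
t: 4.2
tool_pos: [527.6, 72.4, 62.0]
eef_rot: [[-0.933, 0.36, 0.0], [0.36, 0.933, 0.001], [-0.0, 0.001, -1.0]]
contact_force: [-1.7, 0.2, 8.2]
gripper_width: 65.0
t 4.2 pos [527.6  72.4  62. ] jawyaw 68.87 tilt [ 5.e-04  9.e-04 -1.e+00] q [-0.43  0.48  0.22  2.04 -0.17  0.63  1.11] F [-1.7  0.2  8.2] w 64.95175565275713
delta tool m [-0.0009  0.0002  0.    ]
```

View pics/s2z.png

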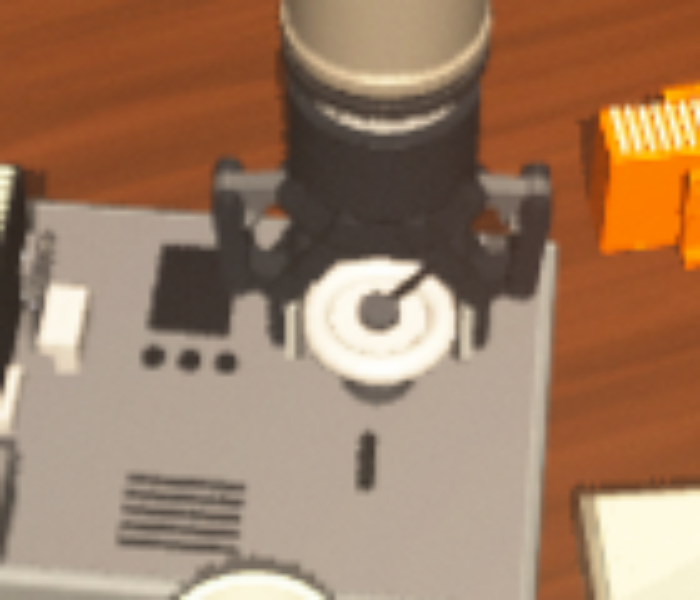

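```bash
python3 -m jog '[0,0,0,0,0,0.1,0,0,0,0,0,0.22,0,0,0,0,0,0.35,0,0,0,0,0,0.48,0,0,0,0,0,0.61,0,0,0,0,0,0.74,0,0,0,0,0,0.87,0,0,0,0,0,1.0,0,0,0,0,0,1.13,0,0,0,0,0,1.25]'; python3 -c "
from h import *
go([528.5,72.3,62])
cap('scene','s3.png')
a=cv2.imread('pics/s3.png')[200:320,260:400]; cv2.imwrite('pics/s3z.png',cv2.resize(a,None,fx=5,fy=5))"
```

```text
t: 5.25
tool_pos: [527.5, 72.3, 62.0]
eef_rot: [[0.053, 0.999, 0.0], [0.999, -0.053, 0.001], [0.001, 0.0, -1.0]]
contact_force: [-2.4, 0.1, 8.4]
gripper_width: 65.2
t 5.25 pos [527.5  72.3  62. ] jawyaw -3.02 tilt [ 4.e-04  1.e-03 -1.e+00] q [-0.68  0.54  0.55  2.06 -0.45  0.66  0.12] F [-2.4  0.1  8.4] w 65.22123468212835
delta tool m [0.    0.001 0.   ]
```

View pics/s3z.png

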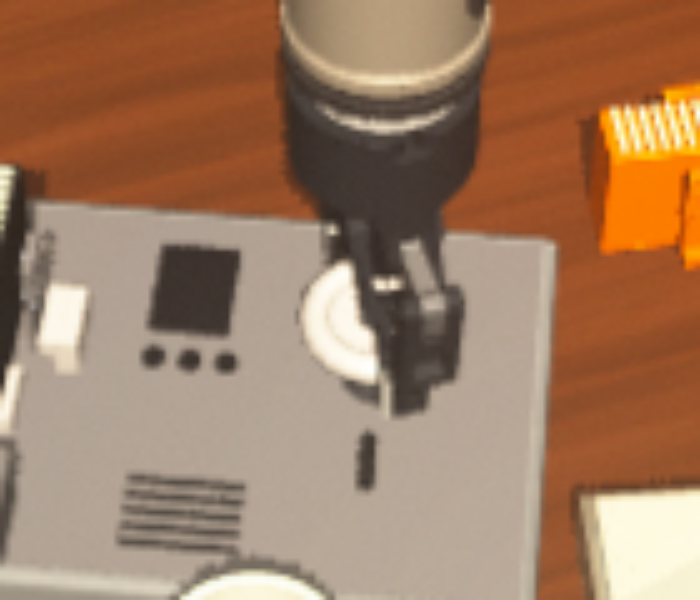

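```bash
python3 -m jog '[0,0,0,0,0,0.1,0,0,0,0,0,0.22,0,0,0,0,0,0.35,0,0,0,0,0,0.48,0,0,0,0,0,0.61,0,0,0,0,0,0.74,0,0,0,0,0,0.87,0,0,0,0,0,1.0,0,0,0,0,0,1.13,0,0,0,0,0,1.235]'; python3 -c "
from h import *
go([528.5,72.3,62])
cap('scene','s4.png')
a=cv2.imread('pics/s4.png')[200:320,260:400]; cv2.imwrite('pics/s4z.png',cv2.resize(a,None,fx=5,fy=5))"
```

```text
t: 6.3
tool_pos: [527.4, 72.4, 62.0]
eef_rot: [[0.96, 0.28, -0.0], [0.28, -0.96, 0.001], [0.0, -0.001, -1.0]]
contact_force: [-3.8, 2.4, 10.5]
gripper_width: 65.3
t 6.3 pos [527.4  72.4  62. ] jawyaw -73.74 tilt [-1.e-04  1.e-03 -1.e+00] q [-0.9   0.66  0.88  2.07 -0.75  0.76 -0.84] F [-3.8  2.4 10.5] w 65.28340565105226
delta tool m [0.001  0.0004 0.    ]
```

View pics/s4z.png

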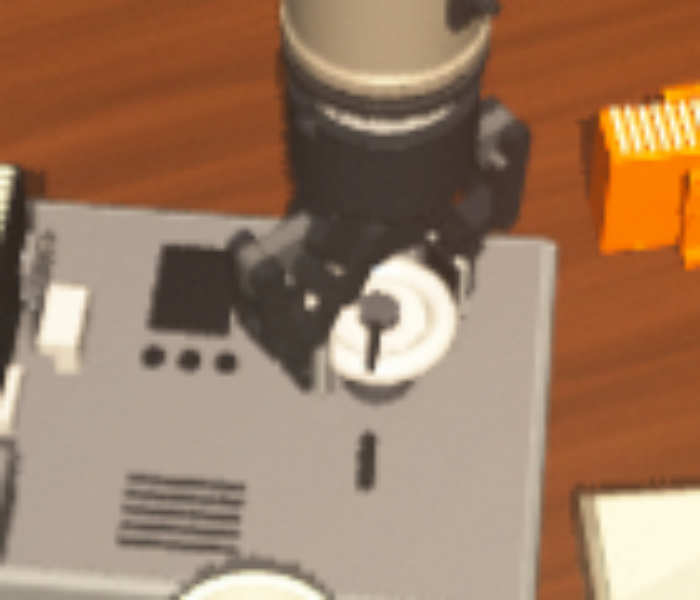

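Pointer tip is at zoomed (373,368), in line with the hub (378,310) and the wedge (368,432)–(365,490). I'll quantify that.

```bash
python3 -c "
from h import *
S=dict(np.load('pics/s4.png.npz'))
U=lambda x,y:(260+(x-2)/5,200+(y-2)/5)
h=plane(S,[U(378,310),U(373,368)],93); i=plane(S,[U(368,432),U(365,490)],57)
print(h.round(1),i.round(1)); 
a=lambda d:np.degrees(np.arctan2(d[1],d[0]))
c=np.array([528.2,72.3,0]);print(a(h[1]-h[0]),a(h[1]-c),a(i[0]-c),a(i[1]-c),a(i[1]-i[0]))
hole=proj(S,[[528.2,72.3,93],[528.2+33.5*.902,72.3-33.5*.432,93]]);print((hole-[260,200])*5+2)"
```

```text
[[529.5  70.7  93. ]
 [557.8  57.9  93. ]] [[563.   54.2  57. ]
 [590.7  42.5  57. ]]
-24.4480863601709 -25.97193531543509 -27.45642637007577 -25.462971685177983 -22.866914289599908
[[380.36217704 306.77038705]
 [373.40543688 369.12103333]]
```

```bash
python3 -m jog '[0,0,0,0,0,0,0,0,0,0,0,0,0,0,0,0,0,0,0,0,0,0,0,0,0,0,0,0,0,0,0,0,0,0,0,0,0,0,-0.02,0,0,0,0,0,-0.05,0,0,0,0,0,-0.08,0,0,0,0,0,-0.1,0,0,0]' 100; python3 -m jog '[0,0,-0.02,0,0,-0.1,0,0,-0.02,0,0,-0.22,0,0,-0.02,0,0,-0.35,0,0,-0.02,0,0,-0.48,0,0,-0.02,0,0,-0.61,0,0,-0.02,0,0,-0.74,0,0,-0.02,0,0,-0.87,0,0,-0.02,0,0,-1.0,0,0,-0.02,0,0,-1.1,0,0,-0.02,0,0,-1.2]'; python3 -c "
from h import *
go([447.2,-82.8,180])
cap('scene','s5.png')
a=cv2.imread('pics/s5.png')[200:320,260:400]; cv2.imwrite('pics/s5z.png',cv2.resize(a,None,fx=5,fy=5))"
```

```text
t: 7.35
tool_pos: [527.9, 71.7, 163.0]
eef_rot: [[0.959, 0.283, 0.001], [0.283, -0.959, 0.0], [0.001, 0.0, -1.0]]
contact_force: [-0.0, 0.3, -1.1]
gripper_width: 85.1
t: 8.35
tool_pos: [527.3, 71.7, 181.3]
eef_rot: [[0.079, 0.997, 0.0], [0.997, -0.079, 0.0], [0.0, -0.0, -1.0]]
contact_force: [-0.8, -0.3, 0.8]
gripper_width: 85.3
t 8.35 pos [527.3  71.7 181.3] jawyaw -4.54 tilt [ 0.e+00  2.e-04 -1.e+00] q [-0.86  0.37  0.76  1.99 -0.33  0.91 -0.  ] F [-0.8 -0.3  0.8] w 85.31893079286459
delta tool m [-0.1604 -0.0676  0.0013]
```

View pics/s5z.png

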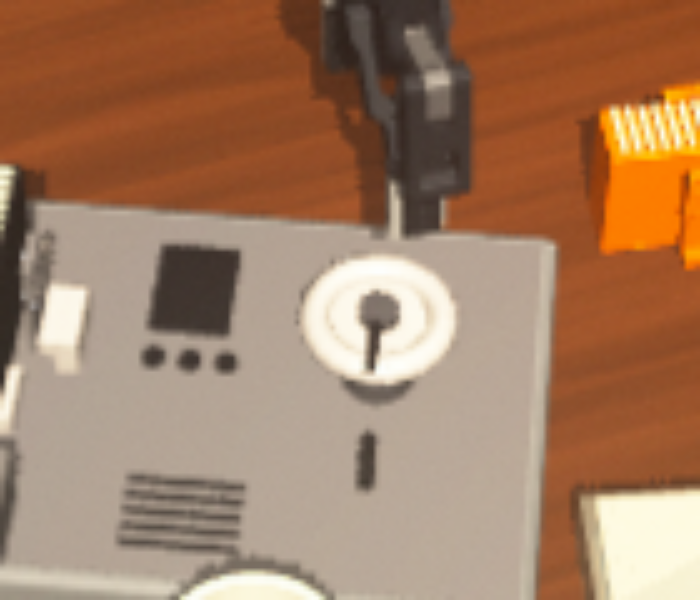

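The wheel kept its setting (tip at zoomed (371,368), still on the hub–wedge line). Next, over the cassette.

```bash
python3 -m jog '[-0.01,-0.004,0,0,0,-0.1,-0.03,-0.012,0,0,0,-0.22,-0.05,-0.021,0,0,0,-0.34,-0.07,-0.03,0,0,0,-0.46,-0.09,-0.038,0,0,0,-0.59,-0.11,-0.046,0,0,0,-0.71,-0.13,-0.055,0,0,0,-0.83,-0.15,-0.063,0,0,0,-0.95,-0.16,-0.0675,0,0,0,-1.08,-0.1604,-0.0676,0,0,0,-1.204]'; python3 -c "
from h import *
cap('scene','s6.png');cap('top','t6.png')
go([447.2,-82.8,160])
a=cv2.imread('pics/s6.png')[170:340,190:390]; cv2.imwrite('pics/s6z.png',cv2.resize(a,None,fx=4,fy=3.5))
a=cv2.imread('pics/t6.png')[155:305,275:450]; cv2.imwrite('pics/t6z.png',cv2.resize(a,None,fx=4,fy=4))"
```

```text
t: 9.4
tool_pos: [445.6, -84.1, 181.3]
eef_rot: [[-0.901, 0.435, -0.0], [0.435, 0.901, 0.0], [0.0, -0.0, -1.0]]
contact_force: [0.4, -0.3, 0.0]
gripper_width: 85.3
t 9.5 pos [446.4 -82.9 181.4] jawyaw 64.11 tilt [ 1.e-04  4.e-04 -1.e+00] q [-0.48  0.19  0.6   2.15 -0.14  0.84  1.32] F [ 0.5 -0.6 -0.4] w 85.57671392807242
delta tool m [-0.0007  0.0004  0.0214]
```

View pics/s6z.png

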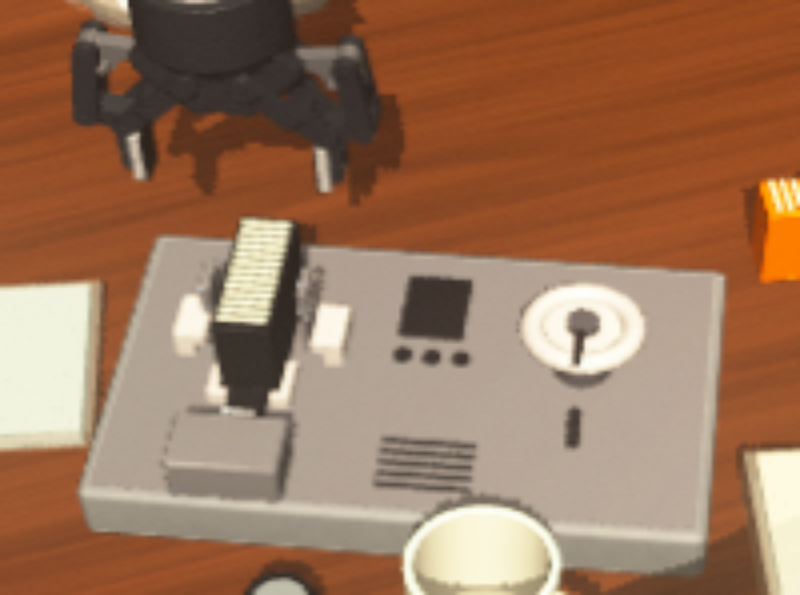

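View pics/t6z.png

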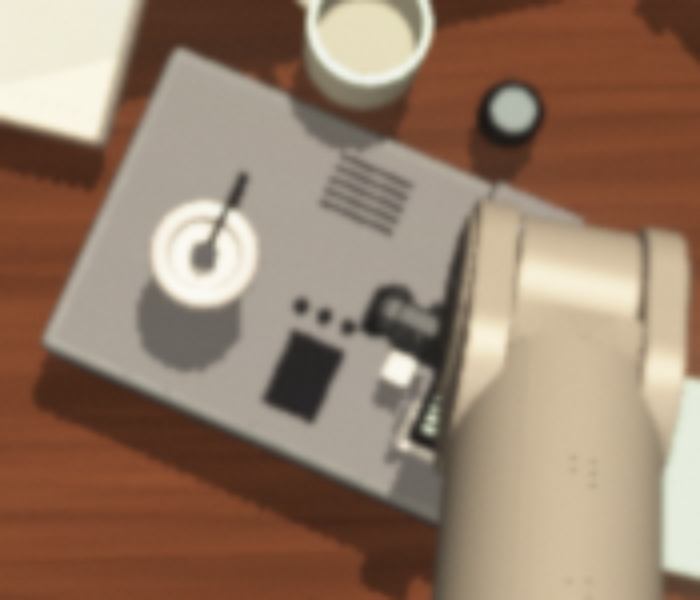

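Top view: pointer (204,256)→(222,215) lines up with the wedge at (243,175). Scene view: the tongue is off the foot at zoomed (250,395). Descending.

```bash
python3 -m jog '[-0.0007,0.0004,0.03,0,0,-0.005,-0.0007,0.0004,0.06,0,0,-0.005,-0.0007,0.0004,0.08,0,0,-0.005,-0.0007,0.0004,0.095,0,0,-0.005,-0.0007,0.0004,0.105,0,0,-0.005,-0.0007,0.0004,0.109,0,0,-0.005,-0.0007,0.0004,0.109,0,0,-0.005,-0.0007,0.0004,0.109,0,0,-0.005,-0.0007,0.0004,0.109,0,0,-0.005,-0.0007,0.0004,0.109,0,0,-0.005]'; python3 -c "
from h import *
cap('scene','s7.png')
go([447.2,-82.8,72])
a=cv2.imread('pics/s7.png')[210:330,195:335]; cv2.imwrite('pics/s7z.png',cv2.resize(a,None,fx=5,fy=5))"
```

```text
t: 10.5
tool_pos: [447.9, -82.2, 72.8]
eef_rot: [[-0.903, 0.43, 0.001], [0.43, 0.903, 0.0], [-0.001, 0.001, -1.0]]
contact_force: [0.3, -0.0, -0.2]
gripper_width: 85.5
t 10.55 pos [447.9 -82.2  72.7] jawyaw 64.51 tilt [ 1.e-03  2.e-04 -1.e+00] q [-0.36  0.4   0.49  2.22 -0.34  0.59  1.51] F [-0.2 -0.4 -0.3] w 85.78661194309895
delta tool m [ 0.0003 -0.0008  0.0007]
```

View pics/s7z.png

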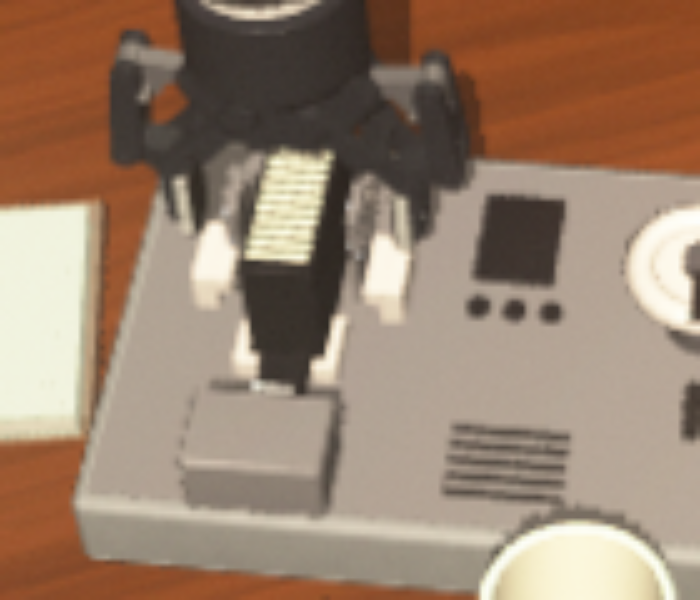

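Fingers straddle the ribbed plates (plates at zoomed (235,185) and (362,210), pads at (185,200) and (405,215)). Closing.

```bash
python3 -m jog '[0.0003,-0.0006,0.0005,0,0,0,0.0003,-0.0006,0.0005,0,0,0,0.0003,-0.0006,0.0005,0,0,0,0.0003,-0.0006,0.0005,0,0,0,0.0003,-0.0006,0.0005,0,0,0,0.0003,-0.0006,0.0005,0,0,0,0.0003,-0.0006,0.0005,0,0,0,0.0003,-0.0006,0.0005,0,0,0,0.0003,-0.0006,0.0005,0,0,0,0.0003,-0.0006,0.0005,0,0,0]' 0; python3 -c "
from h import *
cap('scene','s8.png')
go([447.2,-82.8,72])
a=cv2.imread('pics/s8.png')[210:330,195:335]; cv2.imwrite('pics/s8z.png',cv2.resize(a,None,fx=5,fy=5))"
```

```text
t: 11.55
tool_pos: [447.3, -83.1, 73.4]
eef_rot: [[-0.902, 0.431, 0.001], [0.431, 0.902, 0.001], [-0.0, 0.001, -1.0]]
contact_force: [-7.0, -0.1, 26.7]
gripper_width: 40.9
t 11.6 pos [447.2 -83.1  73.4] jawyaw 64.45 tilt [ 7.0e-04  1.3e-03 -1.0e+00] q [-0.36  0.4   0.49  2.22 -0.34  0.59  1.51] F [-7.4 -0.5 27.1] w 40.592534592713335
delta tool m [0.0002 0.0003 0.0014]
```

View pics/s8z.png

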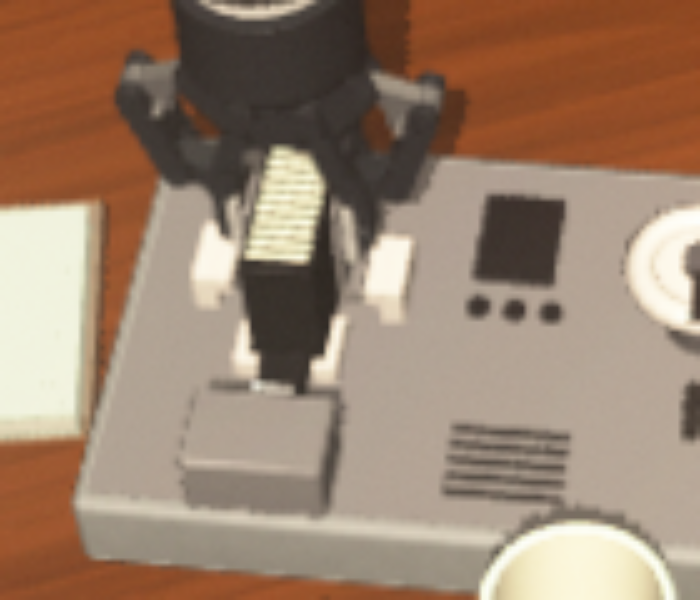

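```bash
python3 -c "
from h import *
S=dict(np.load('pics/s8.png.npz'))
a=cv2.resize(S['image'][230:275,225:285][:,:,::-1],None,fx=12,fy=12,interpolation=cv2.INTER_CUBIC)
ex=np.array([.902,-.431,0]);ey=np.array([.431,.902,0]);o=np.array([447.5,-83,45.])
for sy in(1,-1):
  for x in(-11,11):
    L=[o+ex*x+ey*sy*23+[0,0,z] for z in(36,62)]
    p=((proj(S,L)-[225,230]+.5)*12).astype(int); cv2.line(a,tuple(map(int,p[0])),tuple(map(int,p[1])),(0,255,0) if x>0 else (255,0,0),1)
  L=[o+ex*11+ey*sy*26+[0,0,z] for z in(28,33,80)]
  for q in ((proj(S,L)-[225,230]+.5)*12).astype(int): cv2.circle(a,tuple(map(int,q)),4,(0,0,255),1)
cv2.imwrite('pics/s8b.png',a)"
```

```text
(no output)
```

View pics/s8b.png

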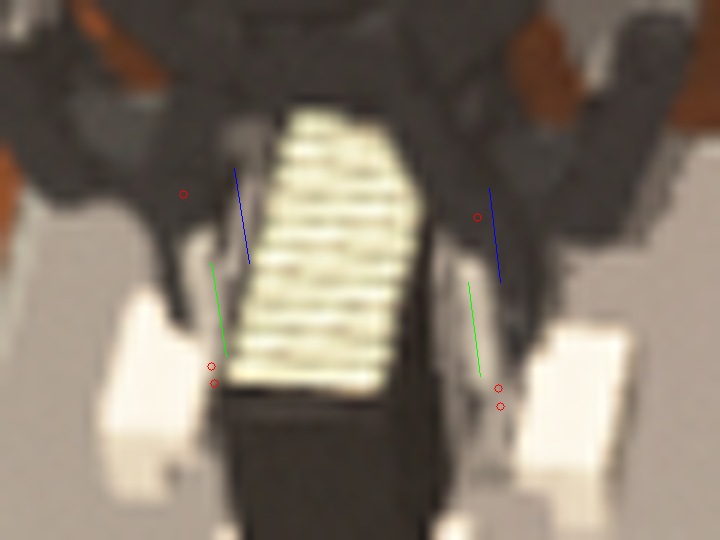

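The pinched-plate edges (green) meet the light pads on both sides, so both catches are gripped. Lifting gently first.

```bash
python3 -m jog '[0,0,-0.002,0,0,0,0,0,-0.004,0,0,0,0,0,-0.006,0,0,0,0,0,-0.008,0,0,0,0,0,-0.01,0,0,0,0,0,-0.013,0,0,0,0,0,-0.016,0,0,0,0,0,-0.02,0,0,0,0,0,-0.025,0,0,0,0,0,-0.03,0,0,0]'; python3 -c "
from h import *
cap('scene','s9.png')
go([447.2,-82.8,72])
a=cv2.imread('pics/s9.png')[180:330,185:345]; cv2.imwrite('pics/s9z.png',cv2.resize(a,None,fx=4,fy=4))"
```

```text
t: 12.6
tool_pos: [447.0, -82.7, 102.3]
eef_rot: [[-0.903, 0.43, 0.0], [0.43, 0.903, 0.0], [-0.0, 0.0, -1.0]]
contact_force: [-0.2, 0.8, -3.3]
gripper_width: 39.7
t 12.65 pos [447.5 -82.8 102.9] jawyaw 64.5 tilt [ 1.2e-03  1.0e-04 -1.0e+00] q [-0.4   0.34  0.54  2.21 -0.28  0.66  1.46] F [ 0.3 -0.  -1.6] w 39.524712953177584
delta tool m [ 0.0003 -0.0002  0.0309]
```

View pics/s9z.png

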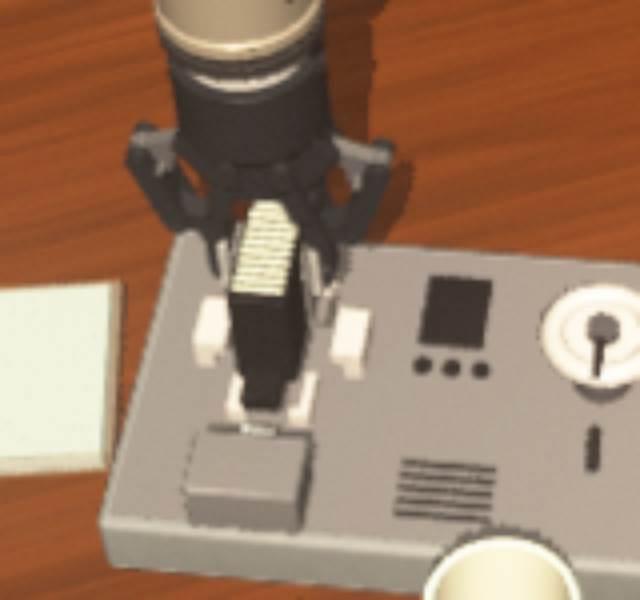

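The cassette rose about 9 px with the gripper (front top edge at row 253, was 263), which matches 30 mm. Continuing.

```bash
python3 -m jog '[0,0,-0.008,0,0,0,0,0,-0.018,0,0,0,0,0,-0.028,0,0,0,0,0,-0.038,0,0,0,0,0,-0.048,0,0,0,0,0,-0.058,0,0,0,0,0,-0.068,0,0,0,0,0,-0.078,0,0,0,0,0,-0.085,0,0,0,0,0,-0.09,0,0,0]'; python3 -m jog '[0,0,0,0,0,0,0,0,0,0,0,0,0,0,0,0,0,0,0,0,0,0,0,0,0,0,0,0,0,0,0,0,0,0,0,0,0,0,0,0,0,0,0,0,0,0,0,0,0,0,0,0,0,0,0,0,0,0,0,0]'; python3 -c "
from h import *
cap('scene','s10.png');cap('top','t10.png')
go([447.2,-82.8,192])
a=cv2.imread('pics/s10.png')[160:330,185:385]; cv2.imwrite('pics/s10z.png',cv2.resize(a,None,fx=4,fy=3.5))
a=cv2.imread('pics/t10.png')[155:305,275:450]; cv2.imwrite('pics/t10z.png',cv2.resize(a,None,fx=4,fy=4))"
```

```text
t: 13.65
tool_pos: [447.1, -82.7, 192.5]
eef_rot: [[-0.903, 0.43, 0.001], [0.43, 0.903, 0.0], [-0.0, 0.0, -1.0]]
contact_force: [-0.6, 0.6, -2.8]
gripper_width: 39.5
t: 14.65
tool_pos: [447.0, -82.7, 191.8]
eef_rot: [[-0.903, 0.43, 0.0], [0.43, 0.903, -0.0], [-0.0, 0.0, -1.0]]
contact_force: [-1.0, -0.4, -3.3]
gripper_width: 39.2
t 14.75 pos [447.  -82.6 191.8] jawyaw 64.52 tilt [-0.e+00  1.e-04 -1.e+00] q [-0.5   0.17  0.61  2.14 -0.13  0.87  1.32] F [-0.6  0.6 -2.3] w 39.688334803945686
delta tool m [-0.0003 -0.     -0.0002]
```

View pics/s10z.png

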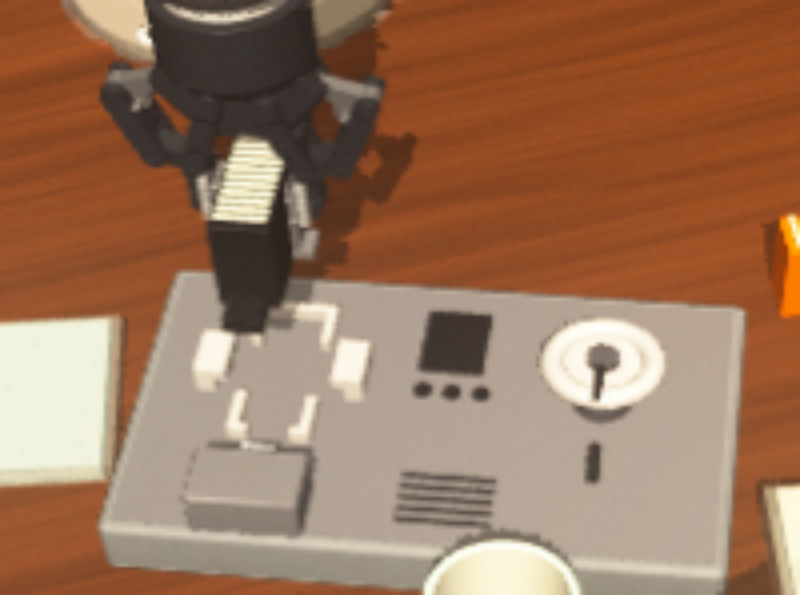

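View pics/t10z.png

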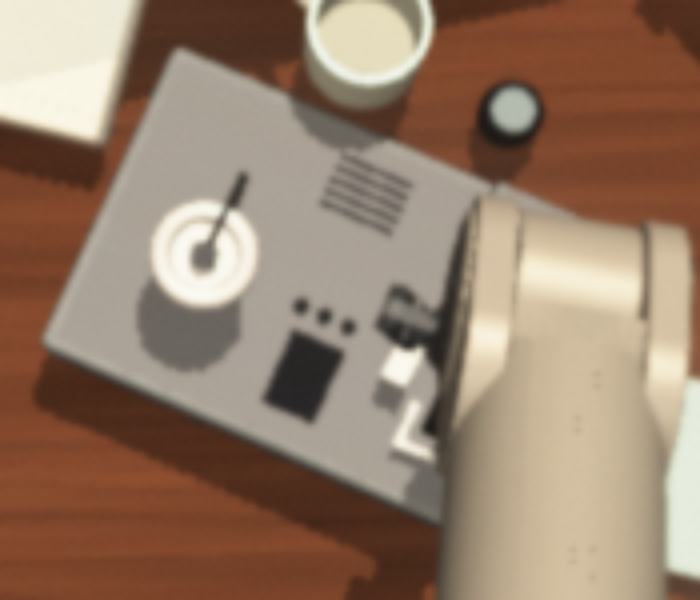

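Cassette is out of the dock, upright, top-front edge at zoomed (215–280,222), foot bottom near (245,330). Checking its height against the projection.

```bash
python3 -c "
from h import *
S=dict(np.load('pics/s10.png.npz'))
ex=np.array([.902,-.431,0]);ey=np.array([.431,.902,0]);o=np.array([447.2,-82.8,0.])
for z in(150,163,170): print(z,((proj(S,[o+ex*45-ey*16+[0,0,z+66],o+ex*45+ey*16+[0,0,z+66],o+ex*65+ey*0+[0,0,z]])-[185,160]+.5)*[4,3.5]).round(0).tolist())
print(depth(S,[(185+240/4,160+260/3.5),(185+245/4,160+205/3.5)]).round(1))
s=env.state();print(s['t'],np.abs(s['qd']).max())"
```

```text
150 [[208.0, 241.0], [273.0, 246.0], [246.0, 348.0]]
163 [[205.0, 225.0], [271.0, 230.0], [244.0, 333.0]]
170 [[203.0, 217.0], [269.0, 221.0], [242.0, 325.0]]
[[ 489.8 -103.3  203.5]
 [ 477.9  -94.6  232.9]]
14.75 0.0009624433176262282
```

Underside is at z ≈ 165 mm, about 120 mm above the deck, with no slip. The arm is still and the pointer is on the wedge, so I'm handing in.

```bash
python3 -c "
from h import *
env.close_job(); s=env.state(); print(s['t'],s['tool_pos'],s['gripper_width'],s['contact_force'])"
```

```text
the job is handed in; nothing more can be done
the job is handed in; nothing more can be done
```

I handed the job in at about 14.8 s with the wheel set and the cassette held by its pinched catches; no verdict was reported.

- **Wheel:** I wound it clockwise by about 2.48 rad in one grasp, so no regrasp was needed. In both the scene and top views the pointer lined up with the index wedge, within about 2° when I measured it before letting go. It still lined up in the last pictures, and the tongue was off the foot before I lifted.
- **Cassette:** I pinched both catches, lifted it straight up, and it is held upright. In the last scene picture its underside is at about z = 165 mm, roughly 120 mm above the deck, with the arm at rest.
- **Bystanders:** The mug, loupe and the edges of the books in the cropped views showed no movement. I did not measure how far they had moved.
- **What disagreed:** The gripper read about 40 mm while pinching, where 46 mm was expected. It also read 65 mm on the 67 mm wheel, so I took this as a bias in the reading. In the pictures, the edges of the finger plates matched the fully-in position.

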